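Proof-load a moulded side-squeeze clip on the bench pull tester

TASK

Proof-test the clip on the pull tester: draw the sled out until the gauge's red pointer stands within the green band, not past it, and hold it there for at least two seconds. Then ease the gauge back to zero without letting it snap back and with the clip still fastened, squeeze the clip's two orange side pads together, draw the prongs completely out of the blue socket and let go, with the gauge left at zero. Leave the green band and the things around the tester where they are.

Things in the scene. Friction and masses are not known exactly. Their poses are not given: they have to be found in the camera images.
- rig: Bench pull tester fixed to the table: aluminium base 585 x 130 x 12 mm (x -210 to +375), 15 mm wide rail along its middle to 22 mm above the table, blue gauge housing at x +205 to +365 (72 mm high), end stop 34 mm high at x -202. Origin: on the table, on its centre line, between bar and clip. z up; x along the rail from pull bar to gauge, so pulling goes along its -x; y across.
- pull_bar (a point): Middle of the sled's black pull bar: round, 14 mm thick, 120 mm long, level along the rig's y, 85 mm above the table, on two 12 mm posts 104 mm apart. Fingers can stand and drag it in the free gap on its gauge (+x) side, from 7 to 76 mm from its centre, down to the carriage plate 40 mm above the table. Beyond the gap is a steel jaw 74 mm high. It moves with the sled.
- squeeze (a point): Midpoint between the clip's two orange squeeze pads, 52 mm above the table, moving with the sled. Each is an upright ribbed face 32 mm long (rig x), 20 mm high, 30 mm to either side along the rig's y (60 mm over both). Free from above beside them down to the base. The socket's mouth is 19 mm ahead (+x) of the pads' ends.
- prong_a (a joint): Angle, rad, by which the prong on the rig's +y side is squeezed in: 0 at rest, 0.13 at its stop, where its pad is 6 mm in (48 mm over both pads). It springs: about 1.5 N on the pad to start, 5 N at the stop. The clip lets go when both pads are in by more than 3 mm (0.07 rad) and holds while either is in by less than 2 mm; only when freed can the sled be drawn away without pulling the gauge.
- prong_b (a joint): The same for the prong on the rig's -y side.
- prong_tips (a point): Midpoint between the rounded ends of the clip's two orange prongs, 52 mm above the table; moves with the sled. At the start it lies 25.5 mm inside the socket (+x of mouth), and the clip has about 1 mm of slack.
- mouth (a point): Centre of the open mouth of the blue socket, the clip's other half, on the end of the gauge's rod: 60 mm wide, 22 mm thick, 45 mm long from here along the rig's +x. Its axes are the rig's. The prongs are out of the socket when prong_tips is on the -x side of this point. It moves with the gauge.
- pointer (a point): Tip of the red pointer (3.5 mm wide needle, across the scale) on top of the gauge housing, 80 mm above the table. It moves with the gauge along the rig's -x when pulled.
- band_mid (a point): Middle of the green set-load band on the scale: a cursor 12 mm long along the rig's x, clipped over the edge of the gauge housing, top 77 mm above the table. Its axes are the rig's. The pointer stands within it when it is no more than 6 mm from this point along the rig's x. It is stiff to slide and stays as set, 30 to 55 mm from the pointer's zero.
- gauge (a joint): How far the spring gauge is drawn out, m: 0 at zero (rest), 0.075 at its end; the pull is about 2.2 N plus 0.22 N per mm. It springs back when let go.
- sled (a joint): How far the sled (0.7 kg, about 1 N of friction) is drawn out along the rail towards the rig's -x, m: 0 at the start, 0.105 at its end. With the clip fastened it draws the gauge along, and the gauge's spring draws it back; with the clip open it stays where it is left.
- tape_roll: Roll of yellow tape lying on the table, 96 mm in diameter, 25 mm high. Bystander. Origin: centre of its underside.
- cup: Clear plastic cup standing on the table, 84 mm across the rim, 110 mm high. Bystander. Origin: centre of its underside.
- screwdriver: Screwdriver with an orange handle lying on the table. Bystander.
- tray: Grey parts tray with a few loose clip halves, 150 x 110 x 35 mm, on the table. Bystander. Origin: centre of its underside.

How it is judged:
On the way, in this order (a step that is already met when the one before it is completed fails the run):
1. the red pointer stands within the green band for two seconds (x of pointer in the frame of band_mid between -0.006 and 0.006 m), for 2 s.
2. the gauge is back at zero with the clip still fastened (value of joint gauge below 0.004 m and x of prong_tips in the frame of mouth above 0.018 m), for 0.1 s.
At the end, for the whole second after the job is handed in: After the two-second proof load and the easing back, the prong tips are at least 2 mm outside the mouth of the socket, the gauge is within 3 mm of zero and the sled is at rest (x of prong_tips in the frame of mouth below -0.002 m and value of joint gauge below 0.003 m and velocity of joint sled between -0.005 and 0.005 m/s); the robot touches nothing.
It fails at once if the pointer is drawn more than 2 mm past the far edge of the green band (x of pointer in the frame of band_mid below -0.008 m).
It fails at once if the gauge snaps back (returns faster than 0.25 m/s) (velocity of joint gauge below -0.25 m/s).
It fails at once if the green band is moved by more than 3 mm (distance of band_mid from where it was at the start of the episode above 0.003 m).
It fails at once if the tape roll, cup, screwdriver or tray is moved by more than 20 mm (distance of any of tape_roll, cup, screwdriver, tray from where it was at the start of the episode above 0.02 m).
It also fails if it takes over 51 s, if anything falls off the work surface, if the arm or the gripper's body presses on something with over 40 N, if the wrist force passes 120 N, or if a joint passes its speed limit or range.

ROBOT

A 6-joint arm with a two-finger parallel gripper is mounted at the origin on the work surface. World frame = base frame: x ahead of the robot, y to its left, z up, the work surface at z = 0. Lengths are in m, angles in rad, forces in N, time in s.
With the tool pointing down it reaches from about 0.325 to 0.875 m from the base axis. Payload 4.4 kg.
Tool frame: the origin (TCP) lies at the very end of the fingers, on their centre line; the grasp point (between the pads) lies 19 mm behind it; z points along the fingers, y is the line along which they close (so a half turn about z gives the same grasp; the last joint's range is limited). The gripper opens to 85 mm and grips with 20 to 120 N. Pads are 22 mm wide; open, the fingers measure 114 mm over their backs; the gripper's body (76 mm by 85 mm) begins 54 mm behind the grasp point. The pads swing forward as they close: fully open they stand 13 mm farther back than shut.
Start: joints at [-1.405, 0.207, 1.542, -0, 1.393, -0.15], TCP at [0.179, -0.547, 0.231] pointing down, gripper open.
Joint ranges: [-2.73, 2.73], [-0.86, 2.22], [0.23, 2.46], [-1.11, 4.25], [0.08, 2.63], [-2.82, 2.82]. Speed limits (rad/s): [2.79, 2.79, 3.14, 3.14, 3.14, 3.14].

INTERFACE

Orientations are given as a rotation vector (axis times angle).
In Python, from rig import observe, capture, close_job gives the robot as it stands. The module is installed in compiled form; this text tells all that it offers.
- The arm moves only by the shell command python3 -m inch 'ROWS' [OPENING]. ROWS is JSON, one flat list of numbers, 4 for each row, row after row: the shift along the tool's x, y, z in cm, then the turn about the tool's z in degrees. A call has 1 to 8 rows; each row is the pose to reach, as a shift and turn from the pose commanded when the call began, along the tool's axes at that moment; what a row does not reach only later rows make up. A row lasts 1/10 s, in which the tool goes at most 50 mm and 8.59 degrees, less where a joint would pass 70% of its speed; a pose out of reach is approached as far as the arm can. A call with a gripper value outside its range is refused whole. OPENING is the closure, from 0 (fully open) to 1 (shut), set as the call begins (- or left out, the last holds). The fingers move at their own pace and stop on an object; the grip force is fixed at half the most. Time passes only in rows, so rows that repeat a pose let the fingers close. It gives the time, the measured TCP pose, the force, the opening and the grip force at its end, in the units of the state.
- observe(): the state, without advancing time (a new reading comes with each control period).
- capture(name): name is "scene" or "top"; returns a dict with "frame" (480x640x3 uint8, red, green, blue), "mtx" (3x3 intrinsics, pixels), "rvec" (rotation vector, rad) and "tvec" (3), from world to camera coordinates, as OpenCV has them. Camera axes: x right, y down, z forward; pixel columns grow to the right and rows downward; lengths in m; the calibration is good to about 2 mm. A picture is of the moment at which its call begins. There is no depth.
- close_job(): hands the job in; it is judged then, once.
The state is a dict: "time_s": time; "joint_positions": joint angles; "joint_velocities": joint speeds; "tau": joint torques, N m; "ee_pos": TCP position; "orientation": TCP orientation; "force": force on the tool from outside, world axes, zero at the start; "ft_torque": the same for the moment, N m; "gripper_width": opening from 0.0 (shut) to 1.0 (fully open); "grasp_force": force on a finger pad.
Only numpy, scipy, OpenCV 4.12 (cv2) and the standard library are available. Lean on these libraries where they do the work, as an engineer would, in place of code of your own. Each camera call takes 0.05 s, during which the arm holds its last target. There are 200 camera calls.

## Working session

There is one attempt and no reset: what is moved stays moved. The work goes in short steps, Python scripts to look and compute and a shell command to move; the robot and the scene stay as the last step left them, time stands still between calls to the robot, and variables do not carry over. Pictures are saved under pics/ and viewed, at most 10 in all, crops included, and the job is handed in when it is done.

```bash
mkdir -p pics
python3 - <<'E'
from rig import observe,capture
import cv2
for n in("scene","top"):
    c=capture(n); cv2.imwrite(f"pics/{n}0.png",c["frame"][:,:,::-1]); print(c["mtx"].tolist(),c["rvec"],c["tvec"])
s=observe(); print(s)
E
```

```text
[[608.1535089944108, 0.0, 312.93332525171616], [0.0, 608.1535089944108, 234.31204099592094], [0.0, 0.0, 1.0]] [ 1.24709252  2.21465085 -1.00993503] [ 0.20381441 -0.28903112  1.49610256]
[[435.6221481578534, 0.0, 321.73286587829386], [0.0, 435.6221481578534, 240.20993492043812], [0.0, 0.0, 1.0]] [ 2.08035671 -2.12769896  0.23583936] [0.12211272 0.59159265 0.72641089]
{'time_s': 0.1, 'joint_positions': array([-1.40551545e+00,  2.07331392e-01,  1.54285074e+00, -1.18731459e-05,
        1.39350109e+00, -1.50493070e-01]), 'joint_velocities': array([ 0.00095289, -0.00351629, -0.00337556, -0.00213161,  0.00047942,
        0.0010883 ]), 'tau': array([ 2.31661916e-04, -3.84091759e+01, -2.92548072e+01, -1.73658887e-04,
        4.83595169e-03, -1.98745391e-05]), 'ee_pos': array([ 0.17844045, -0.54587447,  0.230225  ]), 'orientation': array([-3.10045171e+00, -4.93632898e-01,  4.26059834e-05]), 'force': array([-0.25886531,  0.24654569,  0.06864987]), 'ft_torque': array([-0.00360655,  0.02726436,  0.00079413]), 'grasp_force': 0.0, 'gripper_width': 1.000819214529638}
```

View pics/top0.png

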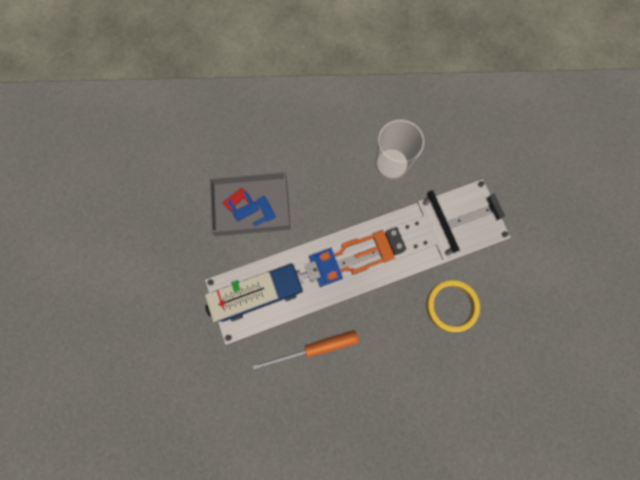

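View pics/scene0.png

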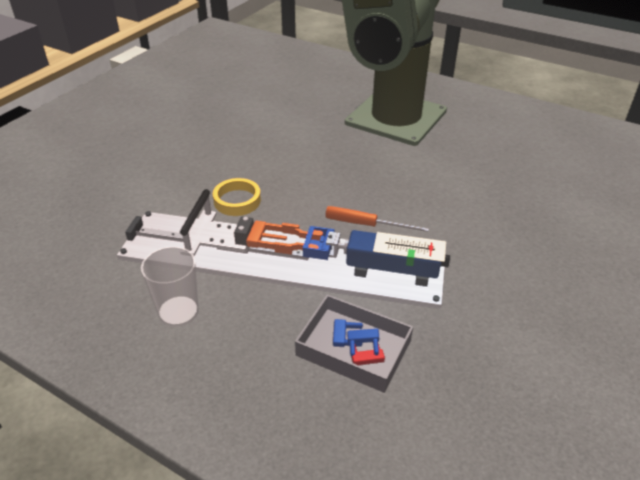

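The top view shows the gauge at left (pointer near 221,299, band near 236,286), the clip near (365,252) and the pull bar from (432,195) to (455,248). I'll enlarge it.

Run:
```python
import cv2
f=cv2.imread("pics/top0.png")
a=cv2.resize(f[255:350,195:315],None,fx=6.6,fy=6.3,interpolation=cv2.INTER_CUBIC);cv2.imwrite("pics/cA.png",cv2.resize(f[260:350,195:315],(800,600),interpolation=cv2.INTER_CUBIC))
cv2.imwrite("pics/cB.png",cv2.resize(f[170:320,315:515],(800,600),interpolation=cv2.INTER_CUBIC))
```

```text
(no output)
```

View pics/cA.png

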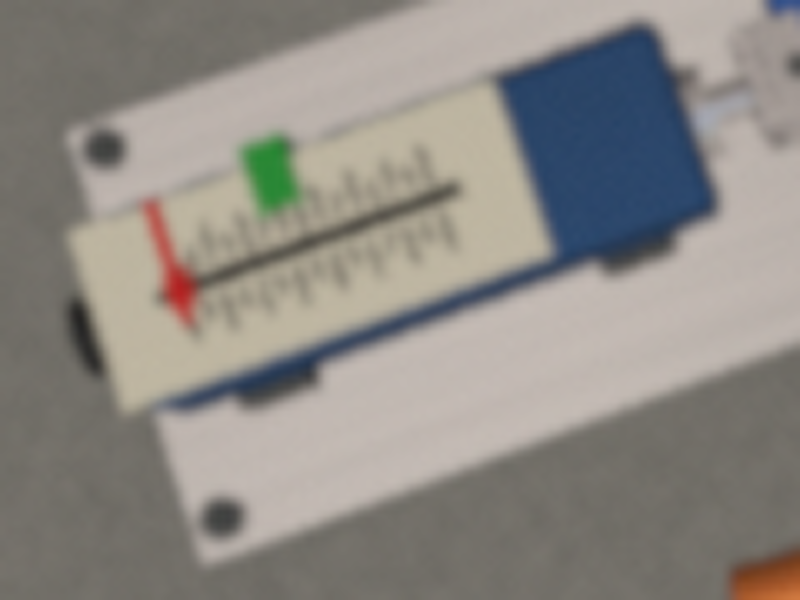

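View pics/cB.png

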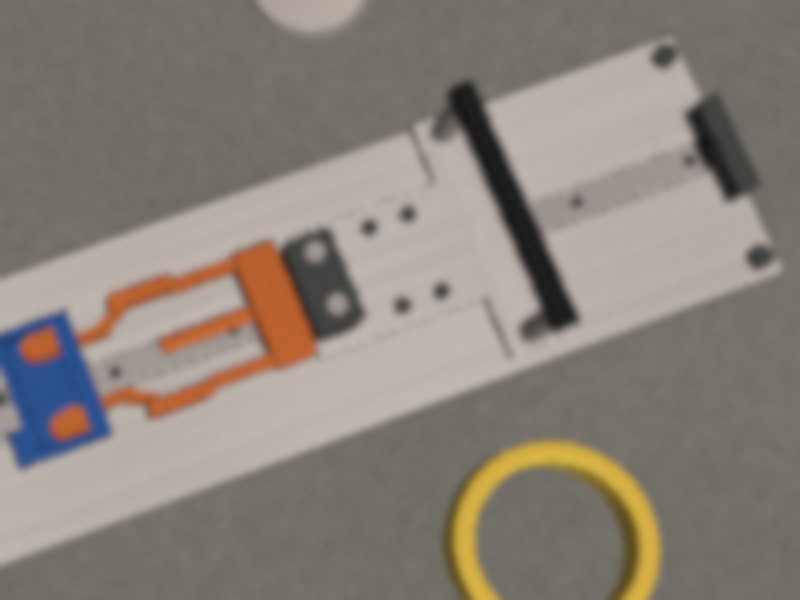

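Crop A: needle from (150,205) to (190,328), band's top centre around (272,172), and left base corners at (67,132) and (203,566). Crop B: right base corners at (672,40) and (780,265), bar ends at (462,90) and (562,320), and pads around (142,295) and (180,400).

```bash
cat > h.py <<'E'
import numpy as np,cv2
from rig import observe,capture
from scipy.spatial.transform import Rotation as R
def ray(c,uv,z):
    u=cv2.undistortPoints(np.float64([[uv]]),c["mtx"],None)[0,0]
    M=cv2.Rodrigues(c["rvec"])[0]; o=-M.T@np.ravel(c["tvec"]); d=M.T@np.r_[u,1]
    return (o+d*(z-o[2])/d[2])
A=lambda x,y:(195+x*.15,260+y*.15)
B=lambda x,y:(315+x/4,170+y/4)
class Rig: pass
def fit(c):
    P=np.array([ray(c,p,.012)[:2] for p in (A(67,132),A(203,566),B(672,40),B(780,265))])
    L=np.array([[.375,-.065],[.375,.065],[-.21,-.065],[-.21,.065]])
    pc,lc=P.mean(0),L.mean(0)
    U,S,V=np.linalg.svd((L-lc).T@(P-pc)); Q=(U@V).T
    t=pc-Q@lc; return Q,t,P-(L@Q.T+t)
E
python3 - <<'E'
from h import *
c=capture("top");Q,t,r=fit(c);print(np.linalg.det(Q),np.degrees(np.arctan2(Q[1,0],Q[0,0])),t,r*1e3)
np.savez("fit.npz",Q=Q,t=t)
f=lambda p,z:np.round((Q.T@(ray(c,p,z)[:2]-t))*1e3,1)
for n,p,z in (("needle1",A(150,205),.08),("needle2",A(190,328),.08),("band",A(272,172),.077),("bar1",B(462,90),.088),("bar2",B(562,320),.088),("padb",B(142,295),.062),("pada",B(180,400),.062),("mouth",B(85,375),.063),("mouthB",B(68,315),.063),("mA",B(107,432),.063),("tape",B(555,545),.025),("jawL",B(285,245),.074),("jawL2",B(330,235),.074)): print(n,f(p,z))
s=observe();T=R.from_rotvec(s["orientation"]).as_matrix();print(T.round(3),s["ee_pos"])
for x in(-.12,-.05,0.,.1): print(x, Q@[x,0]+t)
E
```

```text
1.0000000000000002 109.17775426339821 [ 0.59594209 -0.04110179] [[-0.10394324 -1.48578948]
 [ 0.89525036 -0.91457817]
 [-3.28125066  0.11246354]
 [ 2.48994355  2.28790411]]
needle1 [344.8 -23.6]
needle2 [344.7  10.4]
band [312.7 -21.2]
bar1 [-71.8 -57. ]
bar2 [-70.3  55.9]
padb [ 94.9 -23.9]
pada [96.5 27.2]
mouth [132.6   1.7]
mouthB [130.  -26.8]
mA [132.6  29.3]
tape [-46.3 146.7]
jawL [ 27.6 -20.7]
jawL2 [  6.7 -17.8]
[[ 0.951  0.311 -0.   ]
 [ 0.311 -0.951  0.002]
 [ 0.    -0.002 -1.   ]] [ 0.17847296 -0.54597896  0.23033219]
-0.12 [ 0.63536208 -0.15444227]
-0.05 [ 0.61236708 -0.08832699]
0.0 [ 0.59594209 -0.04110179]
0.1 [0.56309209 0.05334861]
```

```bash
python3 -m inch '[2,-1,0,0, 6,-3,0,0, 10,-5,0,-1, 14,-7,0,-1, 18,-9,0,-1, 22,-11,0,-1, 26,-13,0,-1, 30,-15,0,-1]'; python3 -m inch '[4,-2,0,0, 8,-4,0,0, 12,-6,0,0, 16,-8,0,0, 20,-10,0,0, 23,-11.5,0,0, 25,-12.7,1,0, 25,-12.7,2,0]'
cat > g.py <<'E'
from h import *
d=np.load("fit.npz");Q,t=d["Q"],d["t"]
def tool(gx,gy,gz):
    s=observe();T=R.from_rotvec(s["orientation"]).as_matrix();p=s["ee_pos"]
    l=Q.T@(p[:2]-t); ty=Q.T@T[:2,1]
    g=np.r_[Q@[gx,gy]+t,gz]
    print("t",s["time_s"],"rig xy",(l*1e3).round(1),"z",p[2].round(4),"q",s["joint_positions"].round(2),"F",s["force"].round(1),"tooly in rig deg",np.degrees(np.arctan2(ty[1],ty[0])).round(2),"need cm",(T.T@(g-p)*100).round(2))
E
python3 -c "
from g import *
tool(-.071,0,.066)"
```

```text
time_s: 0.95
ee_pos: [0.418, -0.3092, 0.2311]
orientation: [-3.098, -0.521, 0.0]
force: [1.0, -1.0, -0.2]
gripper_width: 0.998
grasp_force: 0.0
time_s: 1.75
ee_pos: [0.6135, -0.1063, 0.2108]
orientation: [-3.096, -0.527, -0.002]
force: [-0.0, 0.2, -0.2]
gripper_width: 1.002
grasp_force: 0.0
t 1.75 rig xy [-67.3   4.8] z 0.2108 q [-0.31  0.32  1.44  0.    1.38  0.92] F [-0.   0.2 -0.2] tooly in rig deg -179.85 need cm [ 0.46  0.38 14.48]
```

```bash
python3 -m inch '[0.3,0.2,3,0, 0.5,0.4,7,0, 0.5,0.4,10.5,0, 0.5,0.4,13,0, 0.5,0.4,14.4,0, 0.5,0.4,14.4,0]'
python3 - <<'E'
from g import *
tool(-.071,0,.066)
import cv2
c=capture("scene")["frame"][:,:,::-1];cv2.imwrite("pics/s1.png",cv2.resize(c[130:310,100:340],(800,600)))
E
```

```text
time_s: 2.35
ee_pos: [0.6152, -0.1111, 0.0643]
orientation: [-3.096, -0.52, 0.009]
force: [0.1, 0.6, -0.0]
gripper_width: 0.999
grasp_force: 0.0
t 2.35 rig xy [-72.4   4.7] z 0.0643 q [-0.32  0.49  1.54 -0.    1.12  0.92] F [ 0.1  0.6 -0. ] tooly in rig deg 179.88 need cm [ 0.47 -0.14 -0.17]
```

View pics/s1.png

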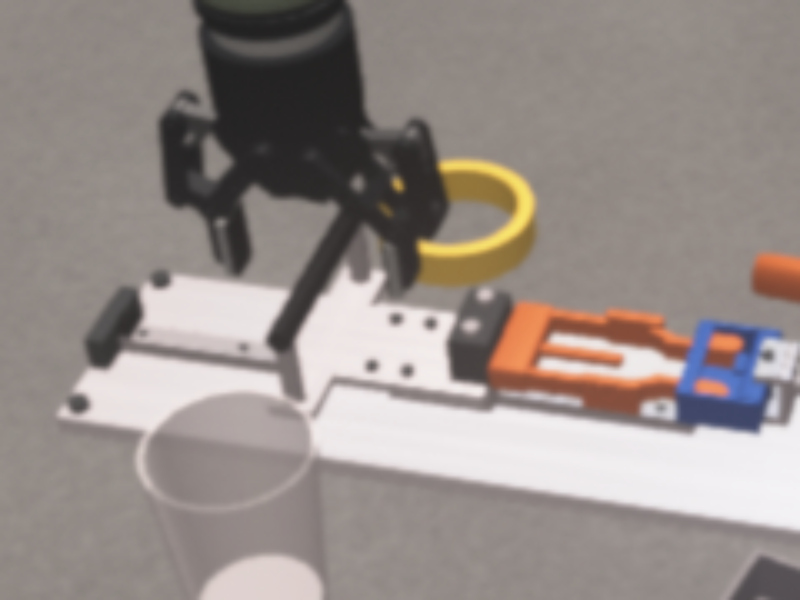

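The open fingers straddle the bar in the picture (bar from about (350,210) to (285,335)) and nothing is touching. I'll close.

```bash
python3 -m inch '[0,0,0,0, 0,0,0,0, 0,0,0,0, 0,0,0,0, 0,0,0,0, 0,0,0,0]' 1;python3 -c "
from g import *
tool(-.071,0,.066)"
```

```text
time_s: 3.0
ee_pos: [0.6181, -0.1108, 0.0681]
orientation: [-3.098, -0.521, -0.001]
force: [-2.1, 1.4, 4.6]
gripper_width: 0.142
grasp_force: 58.4
t 3.0 rig xy [-73.1   2. ] z 0.0681 q [-0.32  0.49  1.53  0.    1.12  0.92] F [-2.1  1.4  4.6] tooly in rig deg 179.92 need cm [ 0.19 -0.21  0.21]
```

```bash
python3 -m inch '[0,0.2,0,0, 0,0.6,0,0, 0,1,0,0, 0,1.4,0,0, 0,1.8,0,0, 0,2.1,0,0, 0,2.3,0,0, 0,2.3,0,0]';python3 - <<'E'
from g import *
tool(-.071,0,.066)
c=capture("top")["frame"];f=c[:,:,::-1];cv2.imwrite("pics/a2.png",cv2.resize(f[260:350,195:315],(800,600),interpolation=cv2.INTER_CUBIC))
E
```

```text
time_s: 3.8
ee_pos: [0.6251, -0.131, 0.0681]
orientation: [-3.095, -0.521, 0.001]
force: [-2.7, 5.8, 7.5]
gripper_width: 0.142
grasp_force: 58.9
t 3.8 rig xy [-94.4   2. ] z 0.0681 q [-0.34  0.51  1.5   0.    1.14  0.89] F [-2.7  5.8  7.5] tooly in rig deg 179.93 need cm [ 0.2  -2.34  0.22]
```

View pics/a2.png

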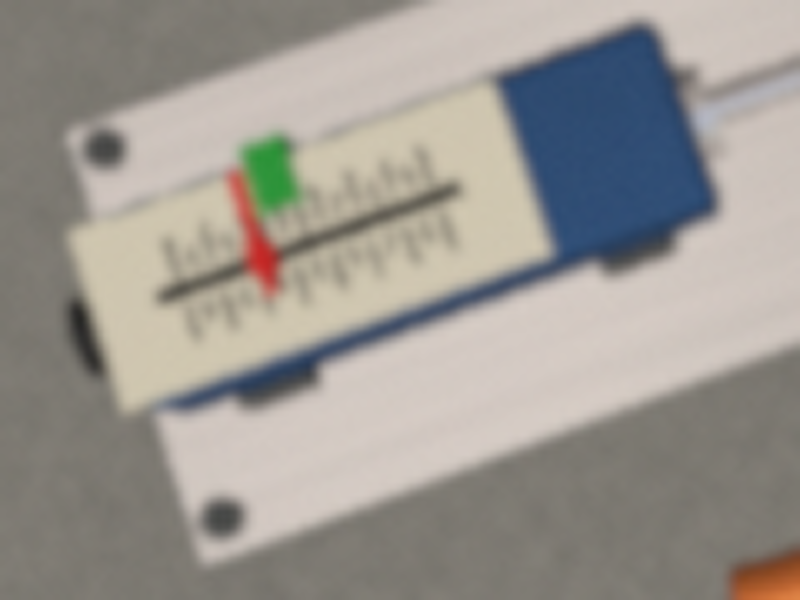

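The needle now runs from (235,172) to (272,297), about 9 mm short of the band's middle (272,172). I'll draw the rest.

```bash
python3 -m inch '[0,0.1,0,0, 0,0.3,0,0, 0,0.5,0,0, 0,0.7,0,0, 0,0.85,0,0, 0,0.9,0,0, 0,0.9,0,0]';python3 - <<'E'
from g import *
tool(-.071,0,.066)
c=capture("top")["frame"];f=c[:,:,::-1];cv2.imwrite("pics/a3.png",cv2.resize(f[260:350,195:315],(800,600),interpolation=cv2.INTER_CUBIC))
E
```

```text
time_s: 4.55
ee_pos: [0.6276, -0.1383, 0.0681]
orientation: [-3.093, -0.521, 0.002]
force: [-5.2, 7.3, 8.4]
gripper_width: 0.136
grasp_force: 59.0
t 4.55 rig xy [-102.3    2. ] z 0.0681 q [-0.35  0.51  1.49  0.    1.14  0.88] F [-5.2  7.3  8.4] tooly in rig deg 179.94 need cm [ 0.2  -3.12  0.23]
```

View pics/a3.png

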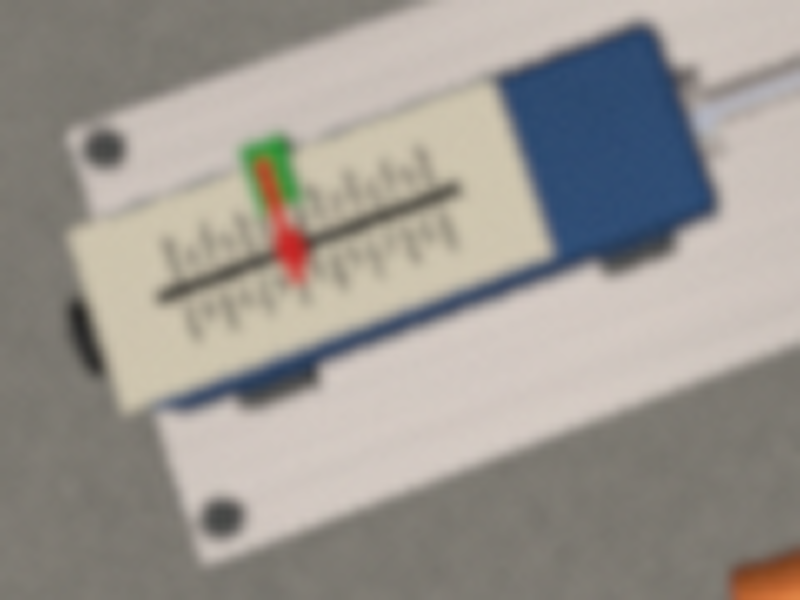

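The needle stands inside the green band, at about (265,165) to (297,280). Now I hold 2.8 s and then ease back.

```bash
for i in 1 2 3 4; do python3 -m inch '[0,0,0,0, 0,0,0,0, 0,0,0,0, 0,0,0,0, 0,0,0,0, 0,0,0,0, 0,0,0,0]' | grep -E "time|ee_pos"; done
python3 -m inch '[0,-0.2,0,0, 0,-0.6,0,0, 0,-1,0,0, 0,-1.4,0,0, 0,-1.8,0,0, 0,-2.2,0,0, 0,-2.6,0,0, 0,-2.8,0,0]'
python3 -m inch '[0,-0.1,0,0, 0,-0.2,0,0, 0,-0.3,0,0, 0,-0.35,0,0, 0,-0.35,0,0, 0,-0.35,0,0]'
python3 - <<'E'
from g import *
tool(-.071,0,.066)
def red(f):
    f=f.astype(int)[260:350,195:260]; m=(f[:,:,0]>140)&(f[:,:,1]<70)&(f[:,:,2]<70)
    y,x=np.nonzero(m);return x.mean()+195,y.mean()+260,m.sum()
print(red(cv2.imread("pics/top0.png")[:,:,::-1]),red(capture("top")["frame"]))
E
```

```text
time_s: 5.3
ee_pos: [0.6276, -0.1383, 0.0681]
time_s: 6.0
ee_pos: [0.6276, -0.1383, 0.0681]
time_s: 6.7
ee_pos: [0.6276, -0.1383, 0.0681]
time_s: 7.4
ee_pos: [0.6276, -0.1383, 0.0681]
time_s: 8.2
ee_pos: [0.6193, -0.1142, 0.0681]
orientation: [-3.097, -0.522, -0.0]
force: [-1.3, 1.8, 4.8]
gripper_width: 0.14
grasp_force: 58.7
time_s: 8.8
ee_pos: [0.6184, -0.1115, 0.0682]
orientation: [3.098, 0.521, 0.001]
force: [-0.8, 2.2, 4.5]
gripper_width: 0.137
grasp_force: 58.7
t 8.8 rig xy [-73.9   1.9] z 0.0682 q [-0.32  0.49  1.53  0.    1.12  0.92] F [-0.8  2.2  4.5] tooly in rig deg 179.93 need cm [ 0.19 -0.29  0.22]
(np.float64(221.64285714285714), np.float64(302.92857142857144), np.int64(14)) (np.float64(222.78571428571428), np.float64(302.64285714285717), np.int64(14))
```

```bash
python3 -m inch '[0,-0.05,0,0, 0,-0.1,0,0, 0,-0.15,0,0, 0,-0.2,0,0, 0,-0.2,0,0]'
python3 -m inch '[0,0,0,0, 0,0,0,0, 0,0,0,0, 0,0,0,0, 0,0,0,0, 0,0,0,0]' 0
python3 - <<'E'
from g import *
def red(f):
    f=f.astype(int)[260:350,195:260]; m=(f[:,:,0]>140)&(f[:,:,1]<70)&(f[:,:,2]<70)
    y,x=np.nonzero(m);return x.mean()+195,y.mean()+260,m.sum()
print(red(cv2.imread("pics/top0.png")[:,:,::-1]),red(capture("top")["frame"]))
tool(.0965,.002,.13)
E
```

```text
time_s: 9.35
ee_pos: [0.6178, -0.1098, 0.0681]
orientation: [3.098, 0.521, 0.001]
force: [-0.7, 1.6, 5.3]
gripper_width: 0.133
grasp_force: 58.7
time_s: 9.95
ee_pos: [0.6174, -0.1098, 0.0672]
orientation: [3.098, 0.521, -0.0]
force: [-0.4, -0.4, -0.3]
gripper_width: 1.003
grasp_force: 0.0
(np.float64(221.64285714285714), np.float64(302.92857142857144), np.int64(14)) (np.float64(221.8181818181818), np.float64(302.72727272727275), np.int64(11))
t 10.0 rig xy [-71.9   2.3] z 0.0672 q [-0.31  0.49  1.54 -0.    1.12  0.92] F [ 0.  -0.3 -0.1] tooly in rig deg 179.92 need cm [ 1.000e-02 -1.684e+01 -6.280e+00]
```

Gauge is back at zero with the clip still fastened. Next I go up, turn −90° and move over the pads.

```bash
python3 -m inch '[0,0,-3,0, 0,0,-7,0, 0,0,-10.5,-8, 0,-2,-12,-16, 0,-5,-12,-24, 0,-9,-12,-32, 0,-13,-12,-40, 0,-16.8,-12,-48]'
python3 -m inch '[0,0,0,-8, 0,0,0,-16, 0,0,0,-24, 0,0,0,-32, 0,0,0,-40, 0,0,0,-42, 0,0,0,-42, 0,0,0,-42]'
python3 - <<'E'
from g import *
tool(.096,.001,.03)
E
```

```text
time_s: 10.8
ee_pos: [0.5617, 0.0503, 0.1874]
orientation: [2.614, 1.743, 0.001]
force: [-0.1, -0.4, -0.6]
gripper_width: 1.001
grasp_force: 0.0
time_s: 11.6
ee_pos: [0.5624, 0.049, 0.1873]
orientation: [1.823, 2.558, 0.0]
force: [-1.0, 0.2, -0.7]
gripper_width: 0.997
grasp_force: 0.0
t 11.6 rig xy [96.1  2.1] z 0.1873 q [-0.07  0.22  1.61  0.    1.3  -0.4 ] F [-1.   0.2 -0.7] tooly in rig deg -90.13 need cm [-1.000e-02  1.000e-01  1.573e+01]
```

```bash
python3 -m inch '[0,0.1,3,0, 0,0.1,7,0, 0,0.1,11,0, 0,0.1,14,0, 0,0.1,15.2,0, 0,0.1,15.7,0, 0,0.1,15.7,0]'
python3 -m inch '[0,0,0,0, 0,0,0,0, 0,0,0,0, 0,0,0,0, 0,0,0,0]' 0.38
python3 - <<'E'
from g import *
tool(.096,.001,.03)
c=capture("scene")["frame"][:,:,::-1];cv2.imwrite("pics/s4.png",cv2.resize(c[160:310,190:390],(800,600),interpolation=cv2.INTER_CUBIC))
E
```

```text
time_s: 12.3
ee_pos: [0.5641, 0.0493, 0.0308]
orientation: [1.822, 2.558, 0.001]
force: [0.3, 0.4, 1.0]
gripper_width: 0.999
grasp_force: 0.0
time_s: 12.8
ee_pos: [0.5649, 0.0493, 0.0324]
orientation: [1.82, 2.557, 0.003]
force: [-0.5, 0.7, 5.8]
gripper_width: 0.622
grasp_force: 4.9
t 12.8 rig xy [95.6 -0.4] z 0.0324 q [-0.07  0.43  1.71  0.    1.   -0.4 ] F [-0.5  0.7  5.8] tooly in rig deg -90.08 need cm [ 0.04 -0.14  0.24]
```

View pics/s4.png

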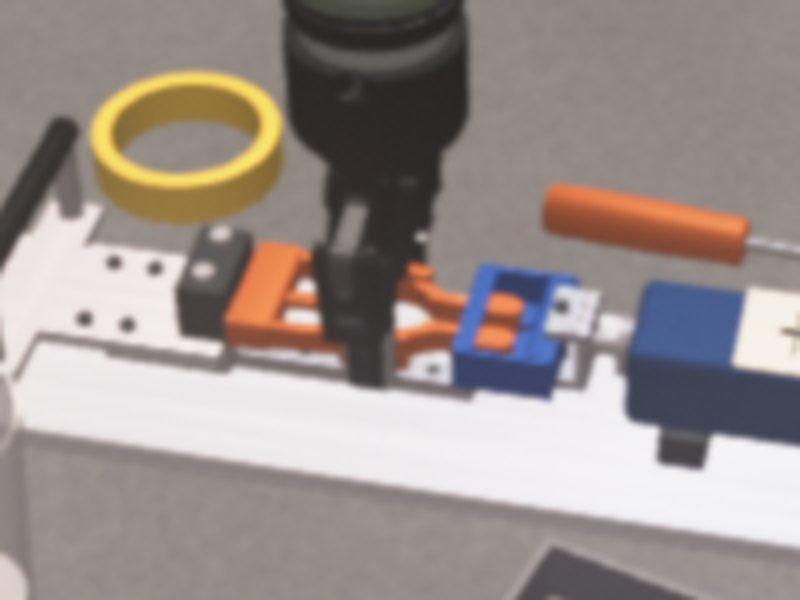

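The fingers hold the pads symmetrically (around (370,290)) and the prongs are flexing in at (410,270) and (420,345). I'll squeeze a bit more and test with a small draw.

```bash
python3 -m inch '[0,0,0,0, 0,0,0,0, 0,0,0,0, 0,0,0,0]' 0.46
python3 -m inch '[-0.1,0,0,0, -0.3,0,0,0, -0.5,0,0,0, -0.7,0,0,0, -0.8,0,0,0, -0.8,0,0,0]'
cat > red.py <<'E'
from g import *
def red(f):
    f=f.astype(int)[260:350,195:260]; m=(f[:,:,0]>140)&(f[:,:,1]<70)&(f[:,:,2]<70)
    y,x=np.nonzero(m);return x.mean()+195,y.mean()+260,m.sum()
print(red(cv2.imread("pics/top0.png")[:,:,::-1]),red(capture("top")["frame"]))
tool(.055,.001,.03)
E
python3 red.py
```

```text
time_s: 13.25
ee_pos: [0.5645, 0.049, 0.033]
orientation: [1.821, 2.558, 0.001]
force: [-4.6, -1.7, 11.9]
gripper_width: 0.55
grasp_force: 37.7
time_s: 13.85
ee_pos: [0.5672, 0.0412, 0.033]
orientation: [1.82, 2.557, 0.001]
force: [-4.3, -0.5, 10.6]
gripper_width: 0.547
grasp_force: 37.7
(np.float64(221.64285714285714), np.float64(302.92857142857144), np.int64(14)) (np.float64(221.8181818181818), np.float64(302.72727272727275), np.int64(11))
t 13.9 rig xy [87.1  0.1] z 0.033 q [-0.08  0.43  1.71 -0.    1.   -0.41] F [-3.9 -1.5 11.3] tooly in rig deg -90.07 need cm [-3.21 -0.08  0.31]
```

Gauge stays at zero, so the clip is free. I'll draw on another 3.4 cm.

```bash
python3 -m inch '[-0.3,0,0,0, -0.8,0,0,0, -1.4,0,0,0, -2,0,0,0, -2.6,0,0,0, -3.1,0,0,0, -3.4,0,0,0, -3.4,0,0,0]'
python3 red.py
python3 - <<'E'
import cv2;from rig import capture
c=capture("scene")["frame"][:,:,::-1];cv2.imwrite("pics/s5.png",cv2.resize(c[160:310,190:390],(800,600),interpolation=cv2.INTER_CUBIC))
E
```

```text
time_s: 14.7
ee_pos: [0.5785, 0.0084, 0.033]
orientation: [1.82, 2.556, 0.0]
force: [-3.3, -2.5, 10.4]
gripper_width: 0.55
grasp_force: 37.6
(np.float64(221.64285714285714), np.float64(302.92857142857144), np.int64(14)) (np.float64(221.8181818181818), np.float64(302.72727272727275), np.int64(11))
t 14.75 rig xy [52.5  0.2] z 0.033 q [-0.13  0.45  1.68 -0.    1.01 -0.47] F [-4.1 -2.5 10.1] tooly in rig deg -90.08 need cm [ 0.25 -0.08  0.3 ]
```

View pics/s5.png

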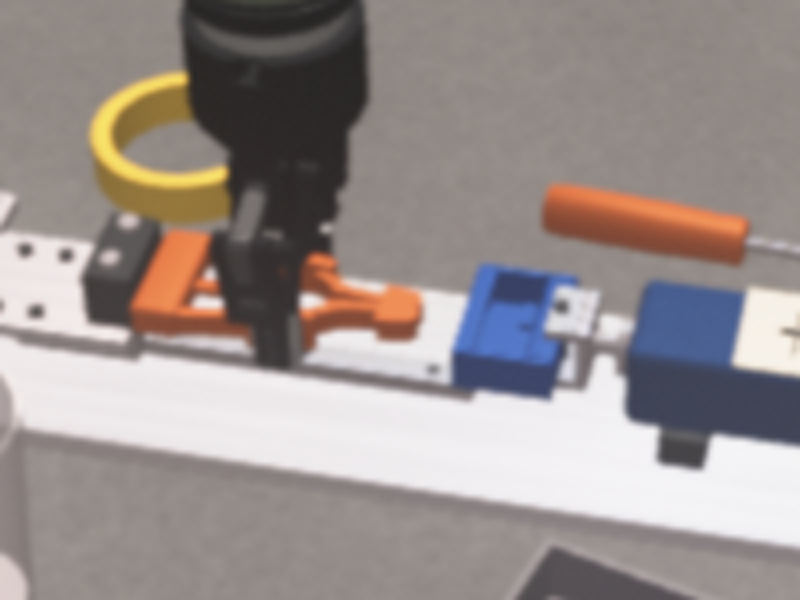

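The prongs (tips at about 420,310) are well clear of the socket mouth (455,320). Now I open and retreat upward.

```bash
python3 -m inch '[0,0,0,0, 0,0,0,0, 0,0,0,0, 0,0,0,0, 0,0,0,0, 0,0,0,0]' 0
python3 -m inch '[0,0,-1.5,0, 0,0,-5,0, 0,0,-9,0, 0,0,-12,0, 0,0,-14,0, 0,0,-14,0, 0,0,-14,0]'
python3 red.py
python3 - <<'E'
import cv2;from rig import capture
c=capture("scene")["frame"][:,:,::-1];cv2.imwrite("pics/s6.png",c)
E
```

```text
time_s: 15.4
ee_pos: [0.5771, 0.0097, 0.0302]
orientation: [-1.822, -2.559, 0.0]
force: [0.2, 0.2, 0.1]
gripper_width: 0.998
grasp_force: 0.0
time_s: 16.1
ee_pos: [0.5772, 0.0096, 0.1709]
orientation: [1.822, 2.558, 0.001]
force: [-1.1, 0.6, 0.1]
gripper_width: 1.001
grasp_force: 0.0
(np.float64(221.64285714285714), np.float64(302.92857142857144), np.int64(14)) (np.float64(221.8181818181818), np.float64(302.72727272727275), np.int64(11))
t 16.15 rig xy [54.5  1.8] z 0.1695 q [-0.13  0.27  1.6   0.    1.28 -0.47] F [-0.5  0.4 -1.1] tooly in rig deg -90.09 need cm [ 0.04  0.1  13.95]
```

View pics/s6.png

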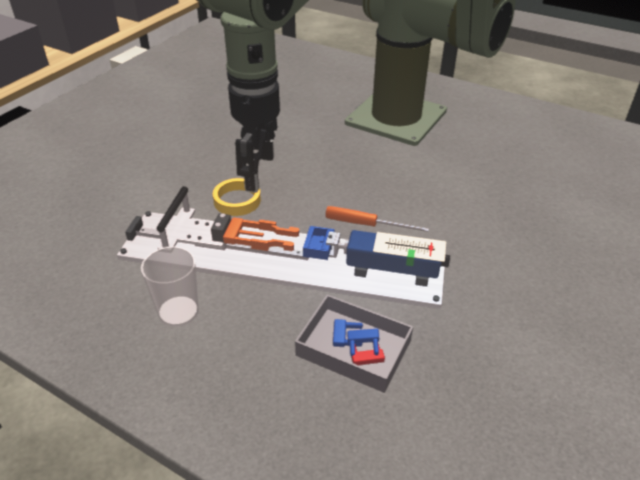

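The prongs (tips around 297,240) are out of the socket (308,240), the pointer is at zero, and the cup, tray, tape and screwdriver look undisturbed.

```bash
python3 -c "
from rig import close_job
print(close_job())"
```

```text
the job is handed in; nothing more can be done
None
```

I held the pointer in the green band for about 2.8 s, eased the gauge back to zero with the clip still fastened, then drew the prongs fully out and let go; the gauge was left at zero, the bystanders look undisturbed, and the job is handed in (no verdict returned).

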